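# Press a tube's end plug home in the trigger clamp

## Robot

A 7-joint arm with a two-finger parallel gripper is mounted at the origin on the work surface. World frame = base frame: x ahead of the robot, y to its left, z up, the work surface at z = 0. Lengths are in m, angles in rad, forces in N, time in s.
With the tool pointing down it reaches from about 0.4 to 0.85 m from the base axis. Payload 4.5 kg.
Tool frame: the origin (TCP) lies on the centre line of the jaws, within the pads' length; the fingertips stand 14 mm ahead of it and the grasp point (between the pads) lies 5 mm behind it (nose_length is the distance from the TCP to the fingertips, in m); x points along the fingers, y is the direction in which the jaws open and shut, and the axes are right-handed (so a half turn about x gives the same grasp; the last joint's range is limited). The gripper opens to 88 mm and grips with 3 to 60 N. Pads are 18 mm wide; open, the fingers measure 123 mm over their backs; the gripper's body (75 mm by 187 mm) begins 45 mm behind the grasp point.
Start: joints at [1.352, 0.689, -0.195, 1.565, 0.157, 0.902, -0.215], TCP at [0.156, -0.605, 0.253] pointing down, gripper open.
Joint ranges: [-3.01, 3.01], [-0.46, 2.08], [-1.47, 1.51], [0.13, 2.56], [-1, 4.14], [0.04, 2.09], [-2.66, 2.66]. Speed limits (rad/s): [2.57, 2.57, 3.14, 3.14, 3.14, 3.14, 3.14].

## Interface

Orientations are given as a unit quaternion [x, y, z, w].
In Python, from plant import get_state, snapshot, camera_params, finish_job, boxes_of, silhouettes, spot_point, nose_length gives the robot as it stands.
- The arm moves only by the tool apply_moves, never from a script. Its arguments are lists of equal length, an entry for each row: "delta_pos": the shift along the tool's x, y, z in cm, a list of three; "yaw": the turn about the tool's x in rad; "gripper": the opening in per cent of the stroke, from 0 (shut) to 100 (fully open). A call has 1 to 10 rows; each row is the pose to reach, as a shift and turn from the pose measured when the call began, along the tool's axes at that moment; what a row does not reach only later rows make up. A row lasts 1/12 s, in which the tool goes at most 41.7 mm and 7.16 degrees, less where a joint would pass 70% of its speed; a pose out of reach is approached as far as the arm can. A call with a gripper value outside its range is refused whole. The fingers move at their own pace and stop on an object; "force" is the grip in N (left out, the last holds). Time passes only in rows, so rows that repeat a pose let the fingers close. It gives the time, the measured TCP pose, the force and the opening at its end, in the units of the state.
- get_state(): the state, without advancing time (a new reading comes with each control period).
- snapshot(name): name is "scene" or "top" or "wrist"; returns the picture (480x640x3 uint8, red, green, blue); there is no depth.
- camera_params(name): a dict with "fovy" (degrees; the focal length in pixels is half the picture's height over the tangent of half this angle, whatever the lens; pixels are square), "cx", "cy" (the principal point, pixels), "dist" ([k1, k2, p1, p2, k3] as OpenCV has them; the pictures are not rectified), "position" and "orientation" of the camera in the world. Camera axes: x right, y down, z forward; pixel columns grow to the right and rows downward; lengths in m; the calibration is good to about 2 mm. A picture is of the moment at which its call begins: read the wrist's pose just before it. camera_params takes no time and is no camera call; for the wrist camera it gives the pose at the moment of the call.
- finish_job(): hands the job in, once; it reports no verdict.
Trained networks look in the newest picture that a camera, given by its name, has taken for a name from the list of things; names that differ only in an ending like _2 or _b are one class to them, and where a whole thing is asked for, a point or a joint stands for the part that bears it (a point fixed in the world has none). Each returns a list of dicts, best first, with "score" (0 to 1); they miss things now and then, are a little off and sometimes report something else, mostly with a low value. They report only what shows in the picture. A call takes as long as a camera call.
- boxes_of(thing, camera): "bbox" ([left, top, width, height] in pixels, round what is visible of it).
- silhouettes(thing, camera): "mask" (480x640 bool, what is visible of it) and "bbox" ([left, top, width, height] in pixels, round what is visible of it).
- spot_point(thing, camera): "pixel" ([column, row] in pixels: a listed point, or the origin of a listed thing).
The state is a dict: "clock": time; "q": joint angles; "qd": joint speeds; "joint_torque": joint torques, N m; "tool_pos": TCP position; "eef_rot": TCP orientation; "contact_force": force on the tool from outside, world axes, zero at the start; "moment": the same for the moment, N m; "opening": opening from 0.0 (shut) to 1.0 (fully open).
Only numpy, scipy, OpenCV 4.12 (cv2) and the standard library are available. Lean on these libraries where they do the work, as an engineer would, in place of code of your own. Each camera call takes 0.05 s, during which the arm holds its last target.

## Task

Press the plug in the end of the square tube fully home, so that its flange sits flush on the tube, by squeezing the trigger of the bar clamp as often as it takes; feel for the plug coming home and do not crush it. Then let the trigger go and press the clamp's release tab until the jaw has sprung all the way back open, leaving the tube lying in its rest. Do not push on the tube, the plug or the sliding bar and jaw by hand, and leave the other things on the table alone.

Things in the scene. Friction and masses are not known exactly. Their poses are not given: they have to be found in the camera images.
- clamp: Black trigger bar clamp bolted on its side to the table, with the tube's rest; fixed. Frame (mm): origin on the table under the grip body, z up, y along the bar towards the moving jaw, handle to -x. Grip body x -28..52, y -34..30, top z 69. Rigid handle x -125..-28, y -32..-12, z 35..61. Fixed jaw x 44..100, y 12..30; a steel stop screw (30 mm pad) sticks out of it to y 35..47.
- trigger (a joint): Grey sprung trigger: 0 at rest, 0.35 rad fully squeezed. Upright pivot at clamp x 35, y 4; it swings to -y, to the handle. Only a full squeeze clicks one tooth on: the jaw is then held 6 mm closer; a shorter one moves the jaw but it falls back. Let the trigger spring fully back between squeezes. Squeeze at a few cm/s: a snatch slams the jaw or skips the tooth.
- trigger_pad (a point): Where to squeeze: on the trigger's front face (away from the handle), 100 mm from the pivot, 48 mm above the table; moves with it. Force here: spring alone 3 to 5 N, walking the free jaw about 9 N, plug sliding in 12 to 15 N. Plug home: the trigger goes hard before its own stop; 19 to 20 N (about 40 N on the plug) is plenty, 26 N crushes it (over 65 N).
- handle_back (a point): Point on the back of the fixed handle: clamp x -65, y -32, z 48 mm. The trigger blade is 10 mm thick, z 38..58, and ends at x -105 (rounded). At x -65 its front is at y about 35 at rest and at y 0 fully squeezed, lying along the handle. It may be pinched against the handle or just pushed at its front.
- release_tab (a joint): Release tab: 0 at rest (sprung), 0.24 rad fully down; it flicks down by itself as the ratchet rides over a tooth. Pressed nearly fully down it unlocks the bar, and while it is kept down with the trigger let go, a return spring draws the jaw fully open in about a second. Takes 2 to 4 N; then it is hard on its stop.
- tab_top (a point): Where to press the release tab: its flat steel top, 22 mm wide along clamp y, at clamp x -16, y -14, z 86 mm, 13 mm clear above the grip body. Its free end, turned up 3 mm, is at clamp x -26; it pivots at x 18. The point moves straight down 8 mm, and the bar unlocks in the last 2 mm.
- bar: Flat toothed steel bar (17 x 6 mm, axis at clamp x 0, z 48 mm) with the moving jaw (x -16..100, z 33..64). It slides along clamp y through the grip body; its tail comes out behind as the jaw closes. It starts fully open, where its origin coincides with the clamp's, and moves to clamp -y as it closes (40 mm at most).
- jaw_face (a point): Middle of the moving jaw's face, which looks to clamp -y at the plug. Fully open, as at the start, it stands at clamp y 176 mm.
- tube: Square steel tube 30 x 30 x 110 mm, loose in its rest, between the jaws, its axis along clamp y. Origin: middle of its underside, tube y along its length towards the plug. It can slide: one end stands up to 13 mm clear of the stop screw, which takes the thrust; the other, at tube y +55 mm, takes the plug.
- plug: Black nylon end plug: a 30 x 30 x 5 mm flange on a 25 mm shank that starts in the tube's end, with the flange standing off the tube by 6 to 14 mm. It is a snug fit (11 N to slide) and stays where it is pressed. Its origin coincides with the tube's origin when it is fully home and is farther along +y by the stand-off.
- plug_face (a point): Middle of the flange's outer face, at tube y 60 mm when the plug is home (flange against the tube).
- tube_rest (a point): Middle of the tube's rest (two slotted steel blocks 18 mm wide, at clamp y 56 and 118), on the floor of the slots: clamp x 75, y 87, z 33 mm. The tube may lie anywhere along it.
- magnet_base: Bystander: dark steel magnetic stand, 60 x 50 x 55 mm with a short bent arm, 110 mm tall. Origin under its middle.
- tape_measure: Bystander: red tape measure, 68 x 60 x 36 mm. Origin under its middle.
- marker: Bystander: marker pen, 135 x 13 mm, lying along its x. Origin under its middle.
- flat_offcut: Bystander: steel flat, 160 x 40 x 8 mm. Origin under its middle.

How it is judged:
By the outcome, as a careful person would: the job done as asked, in the order asked, and still so for the second after the job is handed in, with the robot touching nothing.
It also fails if it takes over 54 s, if anything falls off the work surface, if the arm or the gripper's body presses on something with over 40 N, if the wrist force passes 120 N, or if a joint passes its speed limit or range.

## Working session

There is one attempt and no reset: what is moved stays moved. The work goes in short steps, Python scripts to look and compute and a tool call to move; the robot and the scene stay as the last step left them, time stands still between calls to the robot, and variables do not carry over. Pictures are saved under pics/ and viewed, and the job is handed in when it is done.

Besides the shell and the picture viewer there is one more tool, called after "Emit:" in YAML: its name, and indented under it one key for each argument. apply_moves: Moves the arm, as the interface text tells. Its arguments: {"type":"object","properties":{"delta_pos":{"type":"array"},"yaw":{"type":"array"},"gripper":{"type":"array"},"force":{"type":"number"}},"required":["delta_pos","yaw","gripper"]}

```bash
mkdir -p pics
python3 - <<'E'
from plant import *
import cv2
s=get_state();print({k:s[k] for k in ('clock','tool_pos','eef_rot','contact_force','opening')},nose_length)
for n in('scene','top'):
    im=snapshot(n);cv2.imwrite(f'pics/{n}0.png',im[:,:,::-1]);print(n,camera_params(n))
    for t in('handle_back','trigger_pad','tab_top','jaw_face','plug_face','tube_rest','clamp','tube'):
        r=spot_point(t,n);print(t,[(x['pixel'],round(x['score'],2)) for x in r[:2]])
print(get_state()['clock'])
E
```

```text
{'clock': 0.0, 'tool_pos': array([ 0.156097  , -0.60454947,  0.25192035]), 'eef_rot': array([-0.70132645, -0.0898053 ,  0.70160009, -0.08850723]), 'contact_force': array([ 0.0218893 , -0.5418999 , -0.28668687]), 'opening': 1.0012063702951088} 0.014
scene {'fovy': 43.708038310779706, 'cx': 312.1498755955707, 'cy': 235.9292965566323, 'dist': array([-0.15676689,  0.        ,  0.        ,  0.        ,  0.        ]), 'position': array([ 1.0122137 , -0.35436656,  0.9066222 ]), 'orientation': array([ 0.88141469,  0.39036913, -0.10647161, -0.24368809])}
handle_back [([281.3, 208.2], 0.74), ([311.4, 199.4], 0.5)]
trigger_pad [([297.3, 182.1], 0.85)]
tab_top [([313.0, 200.4], 0.75)]
jaw_face [([399.5, 151.7], 0.58)]
plug_face [([396.3, 152.1], 0.46)]
tube_rest [([322.9, 221.8], 0.2)]
clamp [([320.5, 225.4], 0.73), ([440.1, 216.9], 0.58)]
tube [([383.5, 188.6], 0.91), ([437.8, 216.7], 0.35)]
top {'fovy': 47.263002225803305, 'cx': 324.407336512065, 'cy': 250.49039695975821, 'dist': array([-0.03289173,  0.        ,  0.        ,  0.        ,  0.        ]), 'position': array([ 0.56860112, -0.00367813,  0.97468489]), 'orientation': array([-0.69744714,  0.71536645, -0.03367573,  0.02615859])}
handle_back [([327.3, 305.3], 0.9), ([327.7, 179.1], 0.3)]
trigger_pad [([286.7, 318.7], 0.55)]
tab_top [([306.9, 280.7], 0.6)]
jaw_face [([178.8, 278.1], 0.61)]
plug_face [([179.8, 274.5], 0.65)]
tube_rest []
clamp [([290.1, 278.8], 0.85)]
tube [([223.8, 259.6], 0.61)]
0.9
```

View pics/scene0.png

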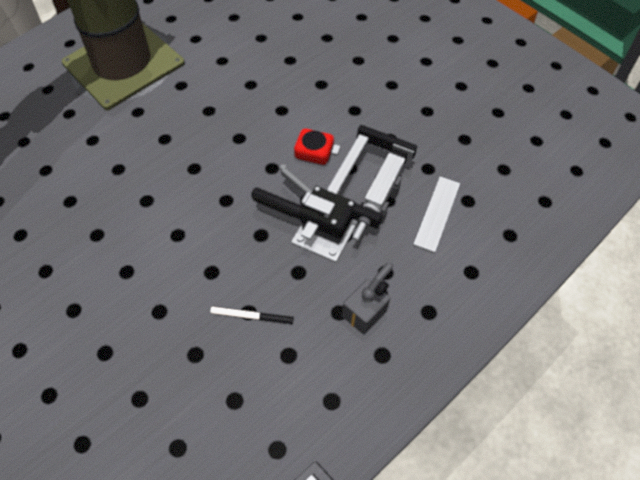

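View pics/top0.png

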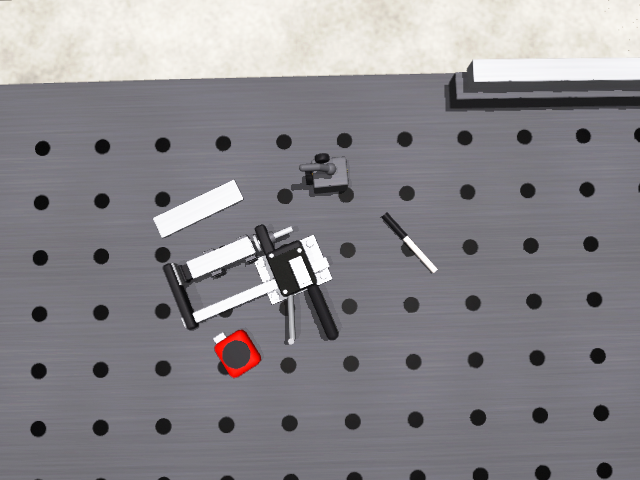

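```bash
cat > h.py <<'E'
import numpy as np,cv2
from scipy.spatial.transform import Rotation as R
from scipy.optimize import least_squares
def K(c):
    f=240/np.tan(np.radians(c['fovy'])/2);return np.array([[f,0,c['cx']],[0,f,c['cy']],[0,0,1.]])
def proj(c,P):
    r=R.from_quat(c['orientation']).as_matrix().T
    return cv2.projectPoints(np.atleast_2d(P).astype(float),cv2.Rodrigues(r)[0],-r@c['position'],K(c),c['dist'])[0].reshape(-1,2)
def c2w(p,P):
    P=np.atleast_2d(P)/1000.;a=p[2];M=np.array([[np.cos(a),-np.sin(a)],[np.sin(a),np.cos(a)]])
    return np.c_[P[:,:2]@M.T+p[:2],P[:,2]]
E
python3 - <<'E'
from h import *
from plant import *
M={'hb':[-65,-32,48],'tp':[-60,35,48],'tab':[-16,-14,86],'o':[0,0,0]}
obs={'scene':{'hb':(281.3,208.2),'tp':(297.3,182.1),'tab':(313,200.4),'o':(320.5,225.4)},'top':{'hb':(327.3,305.3),'tp':(286.7,318.7),'tab':(306.9,280.7),'o':(290.1,278.8)}}
C={n:camera_params(n) for n in obs}
def f(p):
    return np.concatenate([(proj(C[n],c2w(p,[M[k]]))-obs[n][k]).ravel() for n in obs for k in obs[n]])
for a0 in(0.3,-.3,):
    s=least_squares(f,[.55,0,a0],loss='soft_l1',f_scale=2);print(s.x,s.cost)
print(f(s.x).reshape(-1,2).round(1));p=s.x;np.save('p.npy',p)
pts=dict(M,tail=[-125,-22,48],corner1=[-28,-34,69],c2=[52,-34,69],c3=[52,30,69],c4=[-28,30,69],j1=[-16,176,64],j2=[100,176,64],fj=[100,12,64],tipblade=[-100,49,58])
for n in C:
    im=snapshot(n)[:,:,::-1].copy();im=cv2.resize(im[100:360,140:470],None,fx=2.4,fy=2.3)
    for k,v in pts.items():
        u=proj(C[n],c2w(p,[v]))[0];cv2.circle(im,(int((u[0]-140)*2.4),int((u[1]-100)*2.3)),3,(0,255,0),-1)
    cv2.imwrite(f'pics/{n}1.png',im)
E
```

```text
[0.60423895 0.04051696 0.39821416] 23.045997685106364
[0.60423895 0.04051697 0.39821439] 23.045997685177753
[[-2.2  1.1]
 [ 1.3 -0.4]
 [-3.7 -1.5]
 [ 0.3 -2. ]
 [-1.7 -1.3]
 [ 1.3 -0.9]
 [-3.7  0.5]
 [ 3.7 -1.2]]
```

View pics/top1.png

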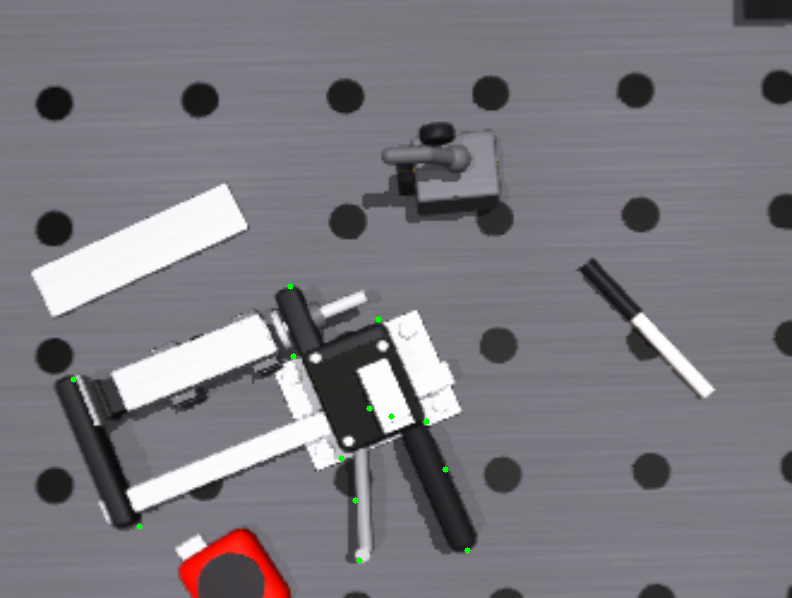

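View pics/scene1.png

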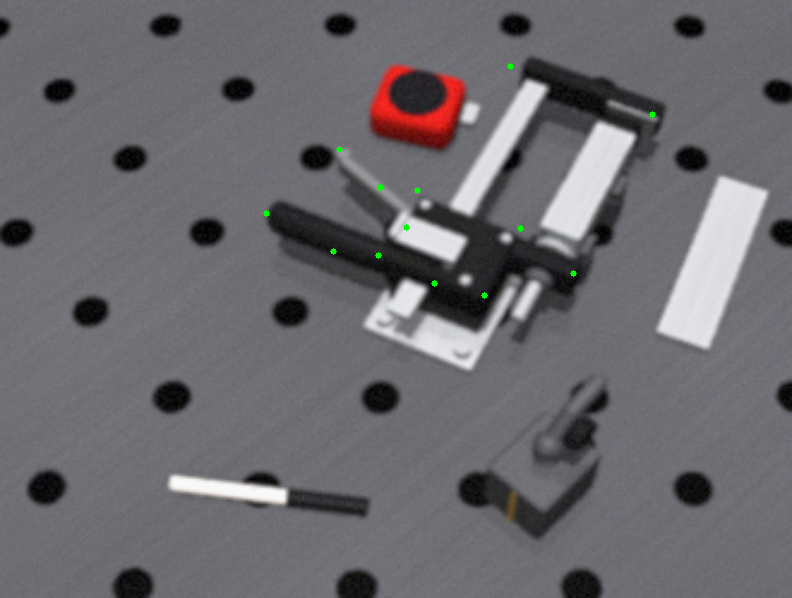

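Run:
```python
from h import *
from plant import *
T=[-26,-3,88],[-26,-25,88],[18,-3,86],[18,-25,86],[-125,-22,50],[-102,47,52]
obs={'top':[(384,434),(413,421),(357,370),(387,358),(467,549),(362,558)],'scene':[(403,212),(388,237),(468,240),(455,262),(271,210),(340,152)]}
C={n:camera_params(n) for n in obs}
O={n:np.array(obs[n])/[2.4,2.3]+[140,100] for n in obs}
def f(p): return np.concatenate([(proj(C[n],c2w(p,T))-O[n]).ravel() for n in obs])
s=least_squares(f,[.6,.04,.38],loss='soft_l1',f_scale=2);p=s.x;print(p,s.cost);print(f(p).reshape(-1,2).round(1))
np.save('p.npy',p)
for n in C:
    im=snapshot(n)[:,:,::-1].copy();im=cv2.resize(im[100:360,140:470],None,fx=2.4,fy=2.3)
    for v in T+([-28,-34,69],[52,-34,69],[52,30,69],[-28,30,69],[-16,176,64],[100,176,64],[100,12,64],[-65,-32,48],[-60,35,48],[-125,-22,48]):
        u=proj(C[n],c2w(p,[v]))[0];cv2.circle(im,(int((u[0]-140)*2.4),int((u[1]-100)*2.3)),3,(0,255,0),-1)
    cv2.imwrite(f'pics/{n}2.png',im)
# tape box
S=silhouettes('tape_measure','top');print(S[0]['bbox'],S[0]['score'])
for k,v in dict(pad=[-60,35,48],hb=[-65,-32,48],tab=[-16,-14,86]).items(): print(k,c2w(p,[v]))
print(get_state()['clock'])
```

```text
[0.60815298 0.04008993 0.37775089] 16.333032247912744
[[-0.6 -1.4]
 [-0.1 -1.1]
 [ 0.2  1.5]
 [ 0.2  1.4]
 [-0.8 -0.8]
 [-0.5 -1.1]
 [ 0.3  0.4]
 [ 0.6 -0.7]
 [-2.9 -1.5]
 [-3.2 -1. ]
 [-0.3  1.3]
 [ 0.9  2.1]]
[216.4, 333.4, 44.9, 48.2] 0.64
pad [[0.53947411 0.05049246 0.048     ]]
hb [[ 0.55953829 -0.01362797  0.048     ]]
tab [[0.59844467 0.02117568 0.086     ]]
1.15
```

View pics/top2.png

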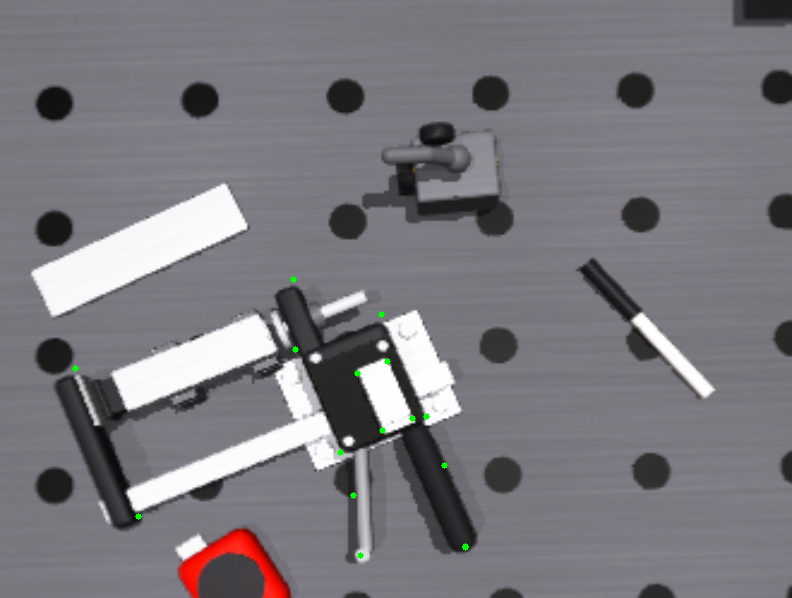

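View pics/scene2.png

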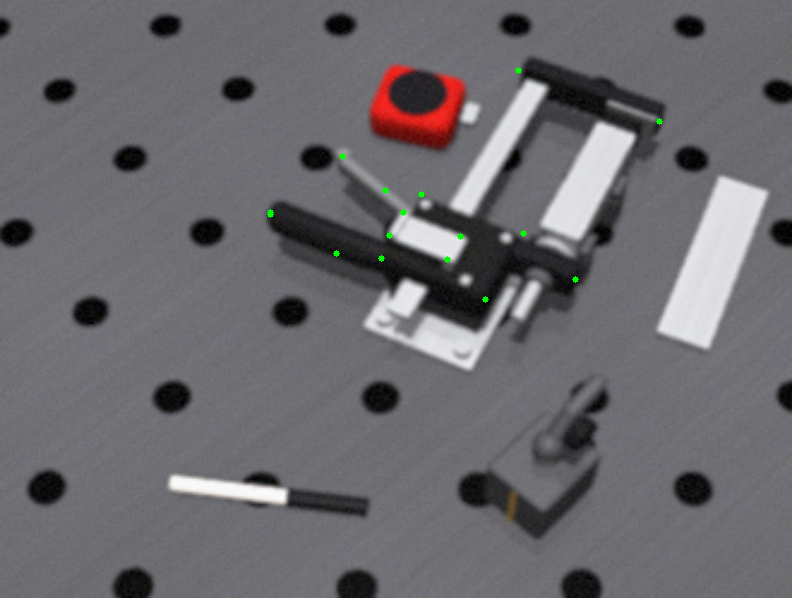

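```bash
cat >> h.py <<'E'
from plant import get_state
def go(cx,cy,z,ang=None,show=True):
    """delta cm in tool axes to clamp (cx,cy mm), z m ; ang: wanted heading of tool y in clamp frame"""
    p=np.load('p.npy');s=get_state();r=R.from_quat(s['eef_rot']).as_matrix()
    g=c2w(p,[[cx,cy,z*1000]])[0];d=r.T@(g-s['tool_pos'])*100
    ty=r[:,1];h=np.arctan2(ty[1],ty[0])-p[2];
    y=None
    if ang is not None:
        # rotation about tool x (down): +yaw turns heading negative
        y=-((ang-h+np.pi/2)%np.pi-np.pi/2)
    print('delta',d.round(2),'yaw',None if y is None else round(y,3),'toolx',r[:,0].round(3),'heading',round(h,3))
def where():
    p=np.load('p.npy');s=get_state();a=p[2];d=s['tool_pos'][:2]-p[:2]
    f=s['contact_force'];c,n=np.cos(a),np.sin(a)
    print('t',round(s['clock'],2),'clamp xy',(np.array([c*d[0]+n*d[1],-n*d[0]+c*d[1]])*1000).round(1),'z',s['tool_pos'][2].round(4),'F clamp',np.round([c*f[0]+n*f[1],-n*f[0]+c*f[1],f[2]],1),'op',round(s['opening'],3),'q7',s['q'][6].round(2))
E
python3 - <<'E'
from h import *
go(-65,64,0.2,np.pi/2-0.17);where()
E
```

```text
delta [  5.27 -56.71 -52.64] yaw 0.045 toolx [ 0. -0. -1.] heading -1.696
t 1.15 clamp xy [-657.9 -433.1] z 0.2527 F clamp [ 0.4  0.3 -0.1] op 0.996 q7 -0.22
```

Emit:
apply_moves:
  delta_pos:
    - [0.1, -1.5, -1.4]
    - [0.3, -4.2, -3.9]
    - [0.6, -7, -6.5]
    - [0.8, -9.8, -9.1]
    - [1, -12.6, -11.7]
    - [1.3, -15.4, -14.3]
    - [1.5, -18.2, -16.9]
    - [1.8, -21, -19.5]
    - [2, -23.8, -22.1]
    - [2.3, -26.6, -24.7]
  yaw: [0, 0.01, 0.01, 0.02, 0.02, 0.03, 0.03, 0.04, 0.045, 0.045]
  gripper: [0, 0, 0, 0, 0, 0, 0, 0, 0, 0]
  force: 50

```text
clock: 1.98
tool_pos: [0.3298, -0.2844, 0.23]
eef_rot: [0.704, 0.073, -0.703, 0.073]
contact_force: [1.0, 0.6, 0.4]
opening: 0.269
```

Run:
```python
from h import *
go(-65,64,0.2,np.pi/2-0.17);where()
```

```text
delta [  2.99 -31.23 -26.42] yaw -0.001 toolx [ 0.001 -0.001 -1.   ] heading -1.741
t 1.98 clamp xy [-378.4 -198.9] z 0.23 F clamp [1.2 0.2 0.4] op 0.269 q7 -0.9
```

Emit:
apply_moves:
  delta_pos:
    - [0.3, -3.1, -2.6]
    - [0.6, -6.2, -5.2]
    - [0.9, -9.3, -7.8]
    - [1.2, -12.4, -10.4]
    - [1.5, -15.5, -13]
    - [1.8, -18.6, -15.7]
    - [2.1, -21.7, -18.4]
    - [2.4, -24.8, -21]
    - [2.7, -28, -23.7]
    - [3, -31.2, -26.4]
  yaw: [0, 0, 0, 0, 0, 0, 0, 0, 0, 0]
  gripper: [0, 0, 0, 0, 0, 0, 0, 0, 0, 0]

```text
clock: 2.82
tool_pos: [0.5245, 0.0768, 0.2]
eef_rot: [0.704, 0.073, -0.703, 0.074]
contact_force: [0.7, -0.9, 1.2]
opening: 0.005
```

Emit:
apply_moves:
  delta_pos:
    - [0, -2, -1]
  yaw: [0]
  gripper: [0]

```text
clock: 2.9
tool_pos: [0.5328, 0.1038, 0.1998]
eef_rot: [0.705, 0.075, -0.701, 0.074]
contact_force: [1.1, 0.8, -0.6]
opening: 0.002
```

Run:
```python
from h import *
go(-65,66,0.055,np.pi/2-0.17);where()
```

```text
delta [14.47  2.4   1.55] yaw 0.004 toolx [ 0.005  0.002 -1.   ] heading -1.737
t 2.9 clamp xy [-46.5  87. ] z 0.1998 F clamp [ 1.3  0.3 -0.6] op 0.002 q7 -1.65
```

Emit:
apply_moves:
  delta_pos:
    - [1.5, 1, 0.7]
    - [4.5, 2, 1.4]
    - [7.5, 2, 1.5]
    - [10.5, 2, 1.5]
    - [12.5, 2, 1.5]
    - [14, 2, 1.5]
    - [14.4, 2, 1.5]
  yaw: [0, 0, 0, 0, 0, 0, 0]
  gripper: [0, 0, 0, 0, 0, 0, 0]

```text
clock: 3.48
tool_pos: [0.5219, 0.0814, 0.0534]
eef_rot: [0.704, 0.075, -0.703, 0.074]
contact_force: [-0.2, -0.5, 0.5]
opening: 0.005
```

Run:
```python
from h import *
from plant import *
where();go(-65,50,.055)
for n in('scene','top','wrist'):
    im=snapshot(n)[:,:,::-1]
    if n!='wrist': im=cv2.resize(im[100:360,140:470],None,fx=2.4,fy=2.3)
    cv2.imwrite(f'pics/{n}3.png',im)
```

```text
t 3.48 clamp xy [-64.9  70.3] z 0.0534 F clamp [-0.3 -0.4  0.5] op 0.005 q7 -1.64
delta [-0.16  2.   -0.33] yaw None toolx [ 0.001  0.002 -1.   ] heading -1.736
```

View pics/scene3.png

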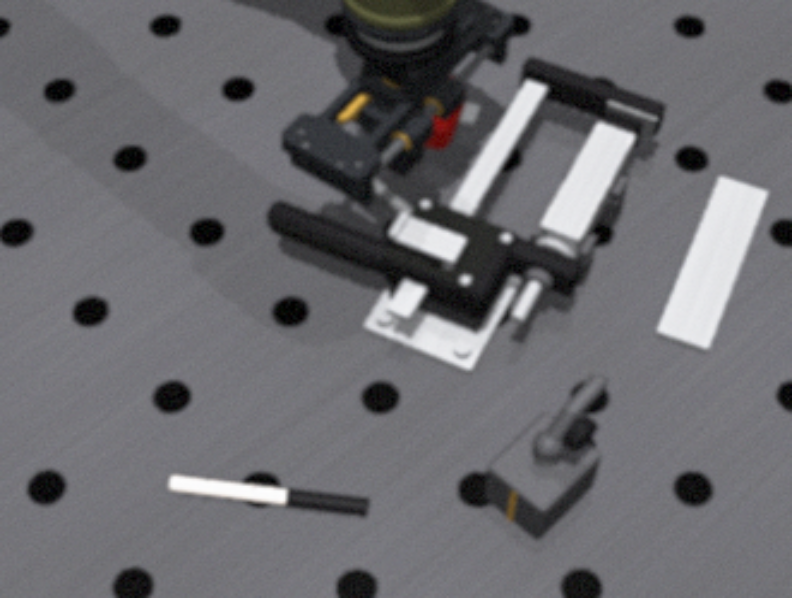

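View pics/wrist3.png

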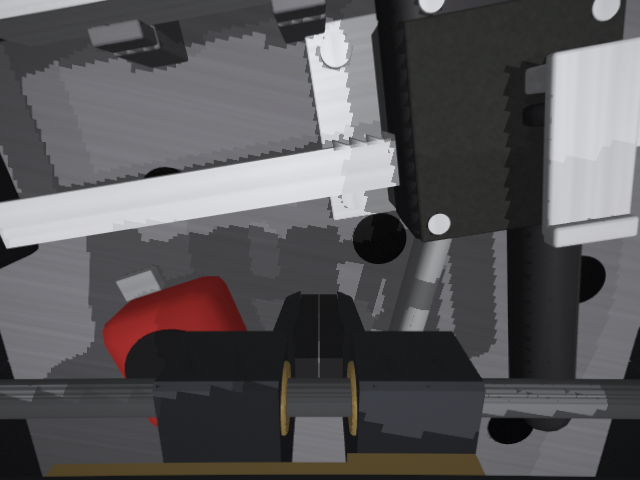

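Emit:
apply_moves:
  delta_pos:
    - [-0.1, 0.3, 0]
    - [-0.1, 0.6, -0.1]
    - [-0.1, 0.9, -0.1]
    - [-0.1, 1.2, -0.2]
    - [-0.1, 1.5, -0.2]
    - [-0.1, 1.8, -0.3]
    - [-0.1, 2.1, -0.3]
    - [-0.1, 2.3, -0.4]
  yaw: [0, 0, 0, 0, 0, 0, 0, 0]
  gripper: [0, 0, 0, 0, 0, 0, 0, 0]

```text
clock: 4.3
tool_pos: [0.5312, 0.0604, 0.0569]
eef_rot: [0.704, 0.076, -0.702, 0.074]
contact_force: [-2.5, 3.2, 0.3]
opening: 0.002
```

Run:
```python
from h import *
where();go(-65,20,.0545)
```

```text
t 4.3 clamp xy [-64.1  47.2] z 0.0569 F clamp [-1.2  3.9  0.3] op 0.002 q7 -1.61
delta [ 0.24  2.7  -0.35] yaw None toolx [ 0.003  0.003 -1.   ] heading -1.736
```

Emit:
apply_moves:
  delta_pos:
    - [0.1, 0.3, 0]
    - [0.2, 0.6, -0.1]
    - [0.2, 0.9, -0.1]
    - [0.2, 1.2, -0.1]
    - [0.2, 1.5, -0.2]
    - [0.2, 1.8, -0.2]
    - [0.2, 2.1, -0.2]
  yaw: [0, 0, 0, 0, 0, 0, 0]
  gripper: [0, 0, 0, 0, 0, 0, 0]

```text
clock: 4.88
tool_pos: [0.5363, 0.0429, 0.0547]
eef_rot: [0.704, 0.078, -0.702, 0.074]
contact_force: [-3.7, 7.8, 2.9]
opening: 0.005
```

Run:
```python
from h import *
where();go(-65,15,.0545)
from plant import *
im=snapshot('wrist')[:,:,::-1];cv2.imwrite('pics/w4.png',im)
```

```text
t 4.88 clamp xy [-65.7  29.1] z 0.0547 F clamp [-0.5  8.6  2.9] op 0.005 q7 -1.58
delta [ 0.02  1.38 -0.3 ] yaw None toolx [ 0.001  0.006 -1.   ] heading -1.733
```

View pics/w4.png

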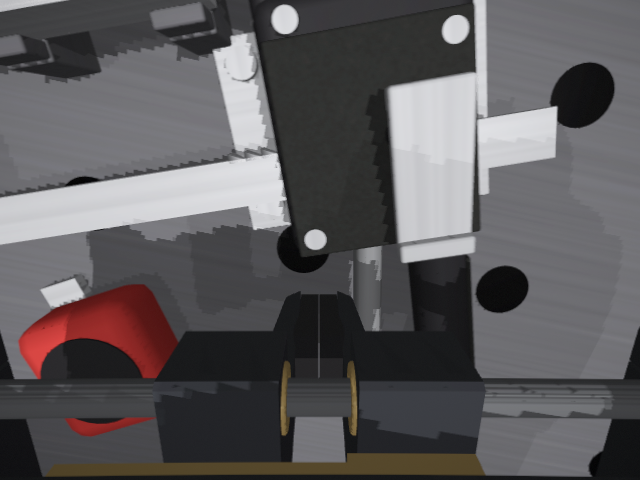

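Emit:
apply_moves:
  delta_pos:
    - [0, 0.3, 0]
    - [0, 0.6, -0.1]
    - [0, 0.9, -0.1]
    - [0, 1.1, -0.1]
  yaw: [0, 0, 0, 0]
  gripper: [0, 0, 0, 0]

```text
clock: 5.27
tool_pos: [0.5394, 0.034, 0.0547]
eef_rot: [0.703, 0.08, -0.702, 0.074]
contact_force: [-2.7, 9.9, 3.2]
opening: 0.006
```

Run:
```python
from h import *
where();go(-65,10,.0545)
```

```text
t 5.27 clamp xy [-66.2  19.7] z 0.0547 F clamp [ 1.2 10.2  3.2] op 0.006 q7 -1.57
delta [ 0.01  0.93 -0.27] yaw None toolx [ 0.     0.009 -1.   ] heading -1.731
```

Emit:
apply_moves:
  delta_pos:
    - [0, 0.3, -0.1]
    - [0, 0.6, -0.1]
  yaw: [0, 0]
  gripper: [0, 0]

```text
clock: 5.43
tool_pos: [0.5402, 0.032, 0.0547]
eef_rot: [-0.702, -0.083, 0.703, -0.073]
contact_force: [-4.7, 9.0, 5.6]
opening: 0.006
```

Run:
```python
from h import *
where();go(-65,10,.0545)
```

```text
t 5.43 clamp xy [-66.1  17.5] z 0.0547 F clamp [-1.  10.1  5.6] op 0.006 q7 -1.56
delta [ 0.01  0.73 -0.23] yaw None toolx [-0.002  0.013 -1.   ] heading -1.727
```

Emit:
apply_moves:
  delta_pos:
    - [-0.1, 0.3, -0.1]
    - [-0.1, 0.5, -0.1]
  yaw: [0, 0]
  gripper: [0, 0]

```text
clock: 5.6
tool_pos: [0.5404, 0.0313, 0.055]
eef_rot: [-0.701, -0.086, 0.704, -0.073]
contact_force: [-5.7, 15.3, -0.2]
opening: 0.005
```

Run:
```python
from h import *
from plant import *
where();go(-65,10,.0545);print(get_state()['moment'],get_state()['joint_torque'])
for n in('scene','top','wrist'):
    im=snapshot(n)[:,:,::-1]
    if n!='wrist': im=cv2.resize(im[100:360,140:470],None,fx=2.4,fy=2.3)
    cv2.imwrite(f'pics/{n}5.png',im)
```

```text
t 5.6 clamp xy [-66.2  16.8] z 0.055 F clamp [ 0.4 16.4 -0.2] op 0.005 q7 -1.55
delta [ 0.04  0.66 -0.22] yaw None toolx [-0.006  0.018 -1.   ] heading -1.723
[3.03079095 1.05952925 0.14737062] [  6.77200779 -53.51014495   8.58162135  -7.88852423   1.24375943
  -0.62703006  -0.11819752]
```

View pics/scene5.png

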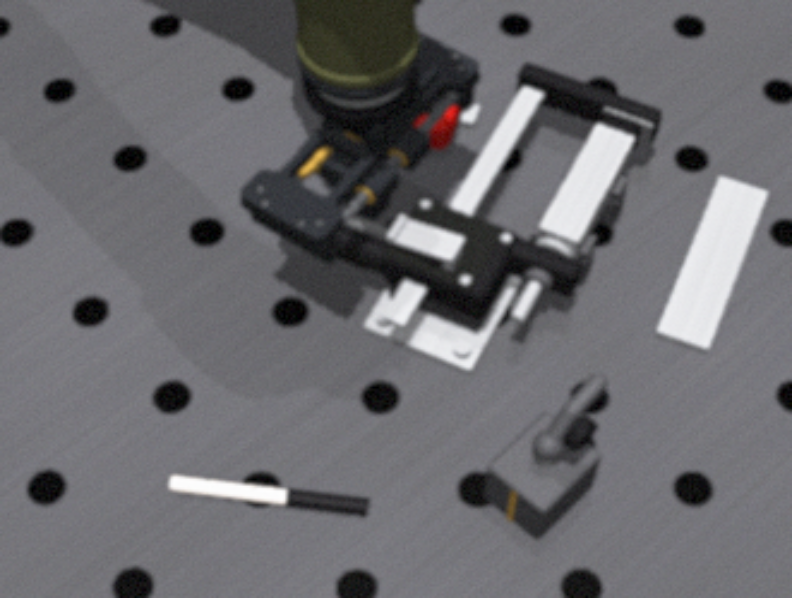

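View pics/wrist5.png

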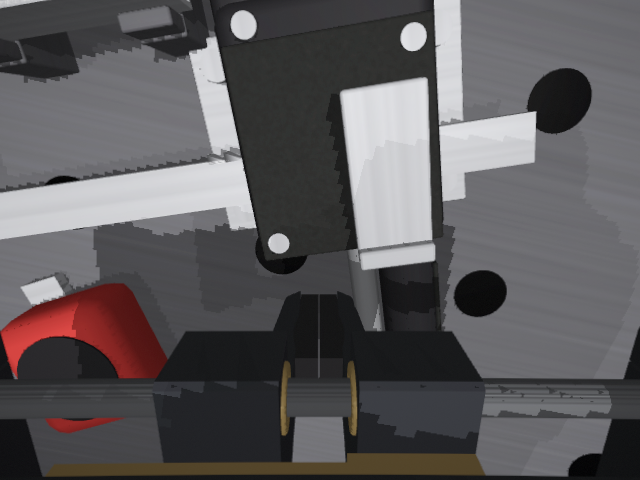

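Emit:
apply_moves:
  delta_pos:
    - [0, -0.8, 0.1]
    - [0, -1.8, 0.2]
    - [0, -2.8, 0.4]
    - [0, -3.6, 0.5]
    - [0, -3.6, 0.5]
  yaw: [0, 0, 0, 0, 0]
  gripper: [0, 0, 0, 0, 0]

```text
clock: 6.17
tool_pos: [0.5269, 0.0673, 0.0558]
eef_rot: [-0.701, -0.087, 0.704, -0.074]
contact_force: [-0.1, -0.1, 0.1]
opening: 0.008
```

Run:
```python
from h import *
from plant import *
where();go(-65,15,.0545,np.pi/2-.17)
for n in('scene','top'):
    im=snapshot(n)[:,:,::-1]
    cv2.imwrite(f'pics/{n}6.png',cv2.resize(im[110:250,320:440] if n=='scene' else im[220:340,150:310],None,fx=5,fy=4))
```

```text
t 6.17 clamp xy [-65.5  55.2] z 0.0558 F clamp [-0.1 -0.1  0.1] op 0.008 q7 -1.6
delta [ 0.05  3.97 -0.65] yaw 0.021 toolx [-0.006  0.018 -1.   ] heading -1.72
```

View pics/scene6.png

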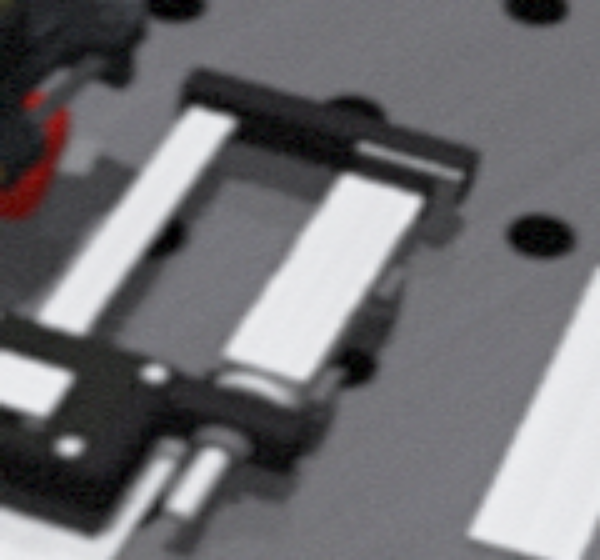

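View pics/top6.png

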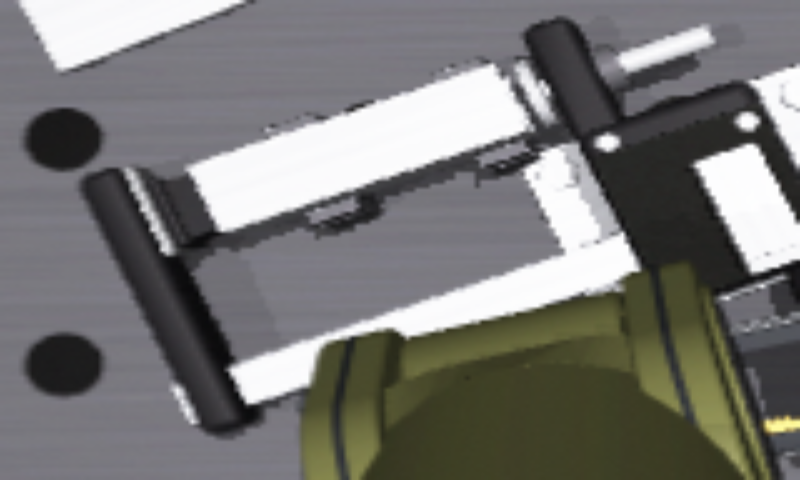

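Run:
```python
from h import *
from plant import *
c=camera_params('top');p=np.load('p.npy')
im0=cv2.imread('pics/top0.png');im1=snapshot('top')[:,:,::-1]
r=[]
# rectified strip: clamp plane z=63, x from 40..110, y 20..200 at 4px/mm
ys=np.arange(10,210,.25);xs=np.arange(-20,110,.5)
X,Y=np.meshgrid(xs,ys,indexing='ij')
uv=proj(c,c2w(p,np.c_[X.ravel(),Y.ravel(),np.full(X.size,63.)])).reshape(X.shape+(2,)).astype(np.float32)
for im in(im0,im1):
    o=cv2.remap(im,uv[...,0],uv[...,1],cv2.INTER_CUBIC)
    for y in range(10,210,10): cv2.line(o,((y-10)*4,0),((y-10)*4,8 if y%50 else 20),(0,255,255),1)
    r.append(o)
cv2.imwrite('pics/strip1.png',np.vstack(r));print(r[0].shape)
```

```text
(260, 800, 3)
```

View pics/strip1.png

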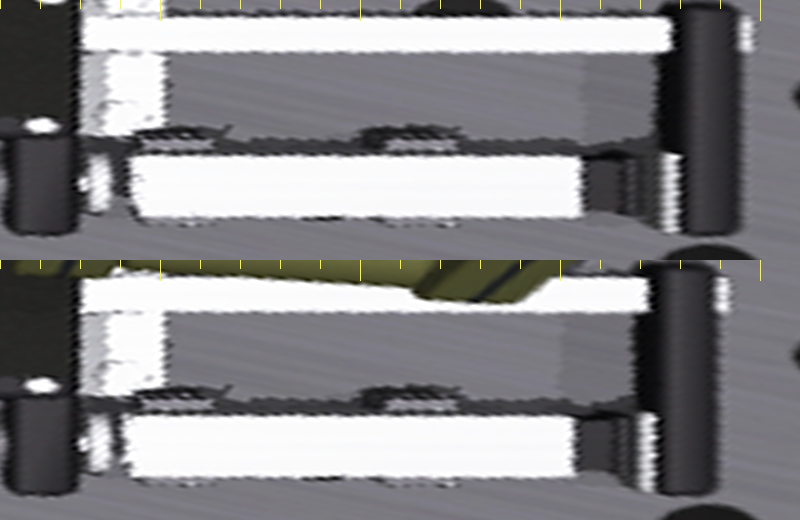

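Emit:
apply_moves:
  delta_pos:
    - [0, 0.6, -0.1]
    - [0, 1.0, -0.2]
    - [0.1, 1.4, -0.2]
    - [0.1, 1.8, -0.3]
    - [0.1, 2.2, -0.4]
    - [0.1, 2.6, -0.4]
    - [0.1, 3.0, -0.5]
    - [0.1, 3.4, -0.6]
    - [0.1, 3.8, -0.6]
    - [0.1, 4.2, -0.7]
  yaw: [0.01, 0.02, 0.02, 0.02, 0.02, 0.02, 0.02, 0.02, 0.02, 0.02]
  gripper: [0, 0, 0, 0, 0, 0, 0, 0, 0, 0]

```text
clock: 7.15
tool_pos: [0.5395, 0.0308, 0.0539]
eef_rot: [-0.699, -0.083, 0.707, -0.065]
contact_force: [-11.9, 19.8, 12.9]
opening: 0.002
```

Run:
```python
from h import *
where();go(-65,12,.0545,np.pi/2-.17)
```

```text
t 7.15 clamp xy [-67.3  16.7] z 0.0539 F clamp [-3.8 22.8 12.9] op 0.002 q7 -1.56
delta [-0.08  0.43 -0.3 ] yaw 0.002 toolx [-0.015  0.024 -1.   ] heading -1.738
```

Emit:
apply_moves:
  delta_pos:
    - [0, -0.8, 0.1]
    - [0, -1.8, 0.3]
    - [0, -2.8, 0.4]
    - [0, -3.6, 0.6]
    - [0, -3.6, 0.6]
  yaw: [0, 0, 0, 0, 0]
  gripper: [0, 0, 0, 0, 0]

```text
clock: 7.57
tool_pos: [0.5258, 0.0663, 0.0549]
eef_rot: [-0.699, -0.084, 0.707, -0.066]
contact_force: [-0.3, 1.9, -0.6]
opening: 0.006
```

```bash
cat > strip.py <<'E'
from h import *
from plant import *
import sys
c=camera_params('top');p=np.load('p.npy')
im1=snapshot('top')[:,:,::-1]
ys=np.arange(10,210,.25);xs=np.arange(-20,110,.5)
X,Y=np.meshgrid(xs,ys,indexing='ij')
uv=proj(c,c2w(p,np.c_[X.ravel(),Y.ravel(),np.full(X.size,63.)])).reshape(X.shape+(2,)).astype(np.float32)
o=cv2.remap(im1,uv[...,0],uv[...,1],cv2.INTER_CUBIC)
g=cv2.cvtColor(o,cv2.COLOR_BGR2GRAY).astype(float)[180:205].mean(0)
d=np.diff(g);print([(10+i/4,round(float(d[i-2:i+3].sum()))) for i in range(5,790) if abs(d[i-2:i+3].sum())>50 and abs(d[i-2:i+3].sum())==max(abs(d[j-2:j+3].sum()) for j in range(max(2,i-5),min(i+6,796)))])
cv2.imwrite(sys.argv[1],o)
E
python3 - <<'E'
from h import *
where();go(-65,12,.0545,np.pi/2-.17)
E
python3 strip.py pics/s2.png
```

```text
t 7.57 clamp xy [-66.8  54.7] z 0.0549 F clamp [ 0.4  1.8 -0.6] op 0.006 q7 -1.6
delta [-0.08  4.18 -0.89] yaw 0.004 toolx [-0.014  0.024 -1.   ] heading -1.736
[(11.25, -55), (29.5, 76), (32.75, 70), (147.75, -119), (148.0, -119), (163.75, 88), (167.25, -110)]
```

View pics/s2.png

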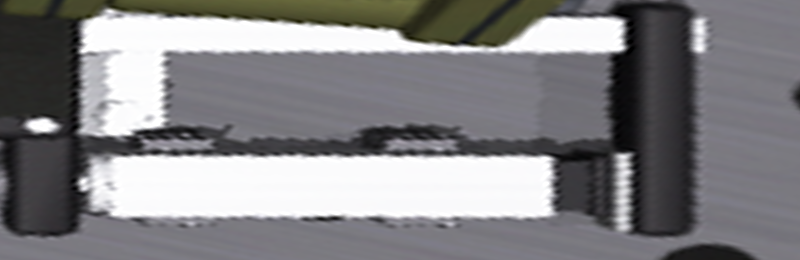

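Emit:
apply_moves:
  delta_pos:
    - [0, 0.6, -0.1]
    - [0, 1.0, -0.2]
    - [0, 1.4, -0.3]
    - [0, 1.8, -0.4]
    - [0, 2.2, -0.5]
    - [0, 2.6, -0.6]
    - [0, 3.0, -0.7]
    - [0, 3.4, -0.7]
    - [0, 3.8, -0.8]
    - [0, 4.2, -0.9]
  yaw: [0, 0, 0, 0, 0, 0, 0, 0, 0, 0]
  gripper: [0, 0, 0, 0, 0, 0, 0, 0, 0, 0]

```text
clock: 8.45
tool_pos: [0.5384, 0.0304, 0.0536]
eef_rot: [-0.695, -0.087, 0.711, -0.065]
contact_force: [-14.6, 21.3, 14.2]
opening: 0.005
```

Run:
```python
from h import *
where();go(-65,12,.0545,np.pi/2-.17)
```

```text
t 8.45 clamp xy [-68.5  16.7] z 0.0536 F clamp [-5.7 25.2 14.2] op 0.005 q7 -1.55
delta [-0.11  0.4  -0.42] yaw 0.007 toolx [-0.025  0.029 -0.999] heading -1.734
```

Emit:
apply_moves:
  delta_pos:
    - [0, -0.8, 0.1]
    - [0, -1.8, 0.3]
    - [0, -2.8, 0.5]
    - [0, -3.6, 0.7]
    - [0, -3.6, 0.7]
  yaw: [0, 0, 0, 0, 0]
  gripper: [0, 0, 0, 0, 0]

```text
clock: 8.87
tool_pos: [0.5239, 0.0658, 0.0551]
eef_rot: [-0.695, -0.088, 0.71, -0.065]
contact_force: [0.1, 3.0, 1.0]
opening: 0.005
```

```bash
python3 - <<'E'
from h import *
where();go(-65,12,.0545,np.pi/2-.17)
E
python3 strip.py pics/s3.png
```

```text
t 8.87 clamp xy [-68.9  54.9] z 0.0551 F clamp [1.2 2.7 1. ] op 0.005 q7 -1.59
delta [-0.1   4.18 -1.07] yaw 0.009 toolx [-0.024  0.029 -0.999] heading -1.731
[(11.25, -54), (29.5, 76), (32.75, 70), (147.75, -119), (148.0, -119), (157.75, 90), (161.5, -113)]
```

View pics/s3.png

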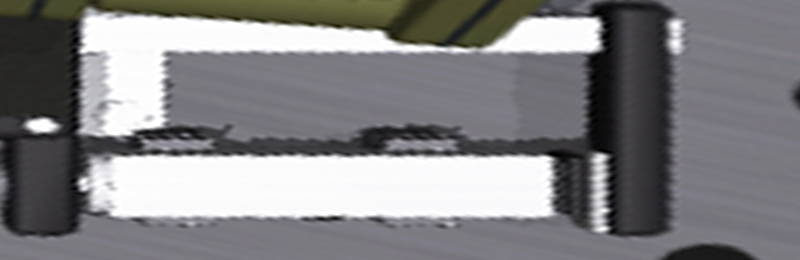

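Emit:
apply_moves:
  delta_pos:
    - [0, -0.3, 0]
    - [0, -0.6, -0.2]
    - [0, -0.6, -0.2]
  yaw: [0, 0, 0]
  gripper: [0, 0, 0]

```text
clock: 9.17
tool_pos: [0.5252, 0.071, 0.0552]
eef_rot: [-0.696, -0.087, 0.71, -0.065]
contact_force: [-0.7, 0.1, -0.6]
opening: 0.003
```

Run:
```python
from h import *
where();go(-65,32,.0545,np.pi/2-.14)
```

```text
t 9.17 clamp xy [-65.7  59.3] z 0.0552 F clamp [-0.6  0.4 -0.6] op 0.003 q7 -1.6
delta [-0.02  2.69 -0.51] yaw -0.022 toolx [-0.024  0.028 -0.999] heading -1.732
```

Emit:
apply_moves:
  delta_pos:
    - [0, 0.5, -0.1]
    - [0, 0.9, -0.2]
    - [0, 1.3, -0.2]
    - [0, 1.7, -0.3]
    - [0, 2.1, -0.4]
    - [0, 2.5, -0.5]
    - [0, 2.7, -0.5]
    - [0, 2.9, -0.5]
    - [0, 2.9, -0.5]
  yaw: [0, 0, -0.01, -0.01, -0.02, -0.02, -0.02, -0.02, -0.02]
  gripper: [0, 0, 0, 0, 0, 0, 0, 0, 0]

```text
clock: 9.92
tool_pos: [0.5335, 0.0468, 0.0542]
eef_rot: [-0.693, -0.097, 0.711, -0.072]
contact_force: [-6.5, 9.2, 4.8]
opening: 0.004
```

Run:
```python
from h import *
where();go(-65,22,.0545,np.pi/2-.14)
```

```text
t 9.92 clamp xy [-66.9  33.8] z 0.0542 F clamp [-2.6 10.9  4.8] op 0.004 q7 -1.55
delta [-0.08  1.14 -0.35] yaw 0.001 toolx [-0.029  0.032 -0.999] heading -1.71
```

Emit:
apply_moves:
  delta_pos:
    - [0, 0.4, -0.1]
    - [0, 0.6, -0.2]
    - [0, 0.8, -0.2]
  yaw: [0, 0, 0]
  gripper: [0, 0, 0]

```text
clock: 10.17
tool_pos: [0.5345, 0.0433, 0.0541]
eef_rot: [-0.691, -0.1, 0.712, -0.071]
contact_force: [-6.5, 9.8, 8.9]
opening: 0.005
```

Run:
```python
from h import *
where();go(-65,22,.0545,np.pi/2-.14)
```

```text
t 10.17 clamp xy [-67.3  30.1] z 0.0541 F clamp [-2.4 11.5  8.9] op 0.005 q7 -1.54
delta [-0.08  0.77 -0.33] yaw 0.005 toolx [-0.035  0.037 -0.999] heading -1.706
```

Emit:
apply_moves:
  delta_pos:
    - [-0.1, 0.4, -0.1]
    - [-0.1, 0.6, -0.2]
    - [-0.1, 0.7, -0.3]
  yaw: [0, 0, 0]
  gripper: [0, 0, 0]

```text
clock: 10.42
tool_pos: [0.5355, 0.0402, 0.0544]
eef_rot: [-0.688, -0.103, 0.715, -0.071]
contact_force: [-9.1, 7.5, 5.3]
opening: 0.004
```

Run:
```python
from h import *
where();go(-65,22,.0545,np.pi/2-.14)
```

```text
t 10.42 clamp xy [-67.5  26.9] z 0.0544 F clamp [-5.7 10.4  5.3] op 0.004 q7 -1.53
delta [-0.04  0.46 -0.31] yaw 0.008 toolx [-0.043  0.04  -0.998] heading -1.703
```

Emit:
apply_moves:
  delta_pos:
    - [0, 0.4, -0.1]
    - [0, 0.6, -0.1]
    - [0, 0.6, -0.1]
  yaw: [0, 0, 0]
  gripper: [0, 0, 0]

```text
clock: 10.67
tool_pos: [0.536, 0.038, 0.0544]
eef_rot: [-0.687, -0.106, 0.716, -0.07]
contact_force: [-5.7, 9.2, 6.6]
opening: 0.004
```

```bash
python3 - <<'E'
from h import *
where();go(-65,22,.0545,np.pi/2-.14)
E
python3 strip.py pics/s4.png
```

```text
t 10.67 clamp xy [-67.8  24.7] z 0.0544 F clamp [-1.9 10.7  6.6] op 0.004 q7 -1.52
delta [-0.03  0.23 -0.31] yaw 0.011 toolx [-0.046  0.045 -0.998] heading -1.699
[(11.25, -55), (29.5, 76), (32.75, 70), (147.75, -136), (153.5, 92), (157.0, -121)]
```

View pics/s4.png

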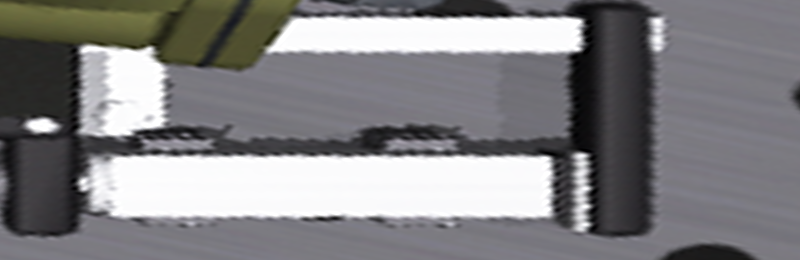

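Emit:
apply_moves:
  delta_pos:
    - [0, 0.4, -0.1]
    - [0, 0.5, -0.1]
    - [0, 0.6, -0.1]
  yaw: [0, 0, 0]
  gripper: [0, 0, 0]

```text
clock: 10.97
tool_pos: [0.5365, 0.0364, 0.0545]
eef_rot: [-0.686, -0.109, 0.716, -0.07]
contact_force: [-6.4, 10.8, 6.3]
opening: 0.009
```

Run:
```python
from h import *
where();go(-65,22,.0545,np.pi/2-.14)
```

```text
t 10.97 clamp xy [-68.  23.] z 0.0545 F clamp [-2.  12.4  6.3] op 0.009 q7 -1.51
delta [-0.01  0.06 -0.31] yaw 0.015 toolx [-0.05   0.049 -0.998] heading -1.695
```

Emit:
apply_moves:
  delta_pos:
    - [0, 0.4, -0.1]
    - [0, 0.5, -0.1]
    - [0, 0.6, -0.1]
  yaw: [0, 0, 0]
  gripper: [0, 0, 0]

```text
clock: 11.22
tool_pos: [0.5369, 0.0352, 0.0546]
eef_rot: [-0.684, -0.113, 0.717, -0.069]
contact_force: [-7.0, 12.1, 8.4]
opening: 0.005
```

Run:
```python
from h import *
where();go(-65,22,.0545,np.pi/2-.14)
```

```text
t 11.22 clamp xy [-68.   21.7] z 0.0546 F clamp [-2.  13.8  8.4] op 0.005 q7 -1.51
delta [ 0.   -0.07 -0.3 ] yaw 0.02 toolx [-0.054  0.055 -0.997] heading -1.691
```

Emit:
apply_moves:
  delta_pos:
    - [0, 0.5, -0.1]
    - [0, 0.6, -0.1]
    - [0, 0.7, -0.1]
  yaw: [0, 0, 0]
  gripper: [0, 0, 0]

```text
clock: 11.47
tool_pos: [0.537, 0.0345, 0.0547]
eef_rot: [-0.682, -0.117, 0.718, -0.069]
contact_force: [-8.2, 14.5, 10.1]
opening: 0.011
```

```bash
python3 - <<'E'
from h import *
where();go(-65,22,.0545,np.pi/2-.14)
E
python3 strip.py pics/s5.png
```

```text
t 11.47 clamp xy [-68.2  21. ] z 0.0547 F clamp [-2.3 16.5 10.1] op 0.011 q7 -1.5
delta [ 0.02 -0.13 -0.3 ] yaw 0.025 toolx [-0.059  0.062 -0.996] heading -1.686
[(11.25, -55), (29.5, 76), (32.75, 70), (147.5, -120), (152.5, 90), (155.75, -111)]
```

View pics/s5.png

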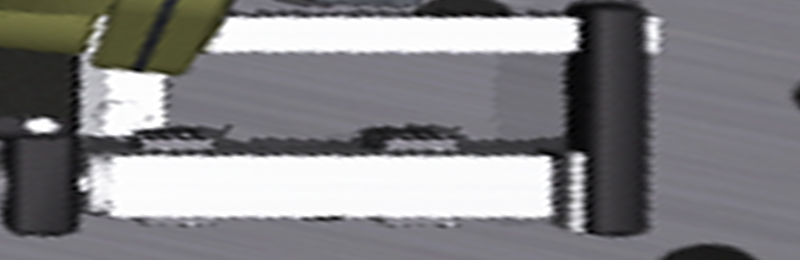

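Emit:
apply_moves:
  delta_pos:
    - [-0.1, 0.5, -0.1]
    - [-0.1, 0.7, -0.1]
    - [-0.1, 0.8, -0.1]
  yaw: [0, 0, 0]
  gripper: [0, 0, 0]

```text
clock: 11.77
tool_pos: [0.5371, 0.034, 0.0551]
eef_rot: [-0.68, -0.123, 0.719, -0.068]
contact_force: [-6.7, 17.8, 4.8]
opening: -0.001
```

```bash
python3 - <<'E'
from h import *
where();go(-65,22,.0545,np.pi/2-.14)
E
python3 strip.py pics/s6.png
```

```text
t 11.77 clamp xy [-68.3  20.5] z 0.0551 F clamp [ 0.3 19.   4.8] op -0.001 q7 -1.49
delta [ 0.06 -0.17 -0.31] yaw 0.031 toolx [-0.065  0.07  -0.995] heading -1.68
[(11.25, -55), (29.5, 76), (32.75, 70), (147.75, -120), (152.5, 91), (155.75, -116)]
```

Emit:
apply_moves:
  delta_pos:
    - [0, -0.6, 0.1]
    - [0, -1.5, 0.3]
    - [0, -2.5, 0.5]
    - [0, -3.5, 0.7]
    - [0, -4.3, 0.9]
    - [0, -4.3, 0.9]
  yaw: [0, 0, 0, 0, 0, 0]
  gripper: [0, 0, 0, 0, 0, 0]

```text
clock: 12.32
tool_pos: [0.516, 0.0741, 0.0594]
eef_rot: [-0.68, -0.124, 0.72, -0.068]
contact_force: [-0.1, -0.4, 0.2]
opening: 0.004
```

```bash
python3 - <<'E'
from h import *
where();go(-65,70,.15)
E
python3 strip.py pics/s7.png
python3 - <<'E'
from plant import *;import cv2
im=snapshot('scene')[:,:,::-1];cv2.imwrite('pics/scene7.png',cv2.resize(im[110:250,300:440],None,fx=5,fy=4))
E
```

```text
t 12.32 clamp xy [-73.1  65.6] z 0.0594 F clamp [-0.2 -0.3  0.2] op 0.004 q7 -1.54
delta [-9.01 -1.29 -0.35] yaw None toolx [-0.066  0.07  -0.995] heading -1.678
[(11.25, -55), (29.5, 76), (32.75, 70), (147.75, -122), (158.0, 84), (161.5, -113)]
```

View pics/s7.png

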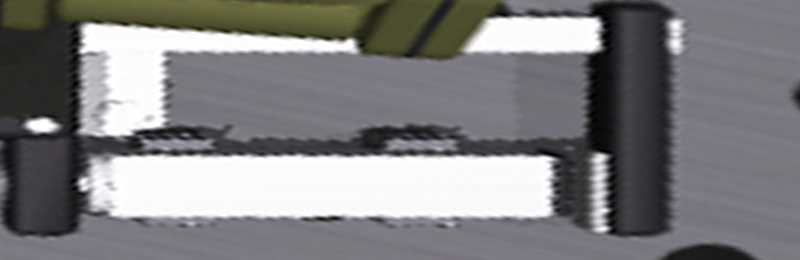

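View pics/scene7.png

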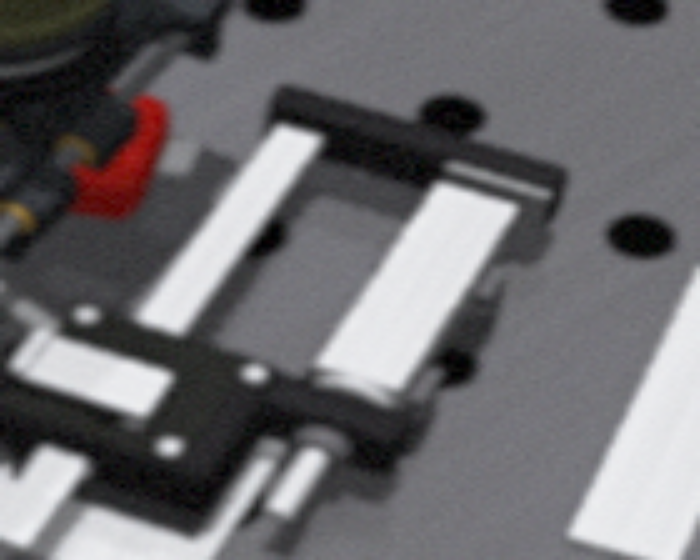

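Run:
```python
import cv2,numpy as np
r=[cv2.resize(cv2.imread(f'pics/{n}.png')[130:240,520:640],None,fx=5,fy=2.4) for n in('s3','s7')]
cv2.imwrite('pics/z7.png',np.clip(np.vstack(r).astype(float)*1.8,0,255).astype('uint8'))
```

```text
(no output)
```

View pics/z7.png

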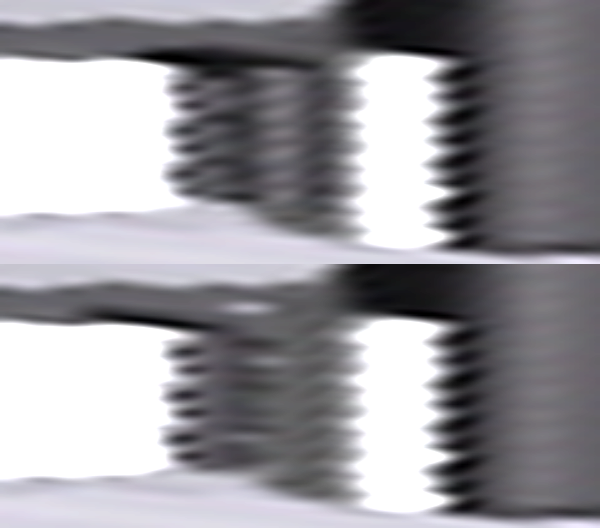

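Run:
```python
from h import *
go(-70,66,.14);go(-14,-15,.14);go(-14,-15,.112)
```

```text
delta [-8.03 -0.95  0.1 ] yaw None toolx [-0.065  0.069 -0.995] heading -1.68
delta [-8.94  6.46 -6.31] yaw None toolx [-0.065  0.069 -0.995] heading -1.68
delta [-6.15  6.7  -6.44] yaw None toolx [-0.065  0.069 -0.995] heading -1.68
```

Emit:
apply_moves:
  delta_pos:
    - [-2.5, -0.9, 0.1]
    - [-5.5, -0.9, 0.1]
    - [-8, -0.9, 0]
    - [-8.9, 1, -1.5]
    - [-8.9, 3.5, -3.8]
    - [-8.9, 5.5, -5.5]
    - [-8.9, 6.4, -6.3]
    - [-7.5, 6.5, -6.4]
    - [-6.2, 6.7, -6.4]
    - [-6.2, 6.7, -6.4]
  yaw: [0, 0, 0, 0, 0, 0, 0, 0, 0, 0]
  gripper: [0, 0, 0, 0, 0, 0, 0, 0, 0, 0]

```text
clock: 13.25
tool_pos: [0.5988, 0.0186, 0.1101]
eef_rot: [-0.679, -0.121, 0.721, -0.068]
contact_force: [-0.1, -0.3, 0.7]
opening: 0.003
```

Run:
```python
from h import *
from plant import *
where();go(-14,-15,.092)
im=snapshot('scene')[:,:,::-1];cv2.imwrite('pics/scene8.png',cv2.resize(im[100:260,240:440],None,fx=4,fy=3.7))
cv2.imwrite('pics/w8.png',snapshot('wrist')[:,:,::-1])
```

```text
t 13.25 clamp xy [-16.6 -16.5] z 0.1101 F clamp [-0.2 -0.3  0.7] op 0.003 q7 -1.44
delta [ 1.81 -0.03 -0.33] yaw None toolx [-0.07   0.067 -0.995] heading -1.682
```

View pics/scene8.png

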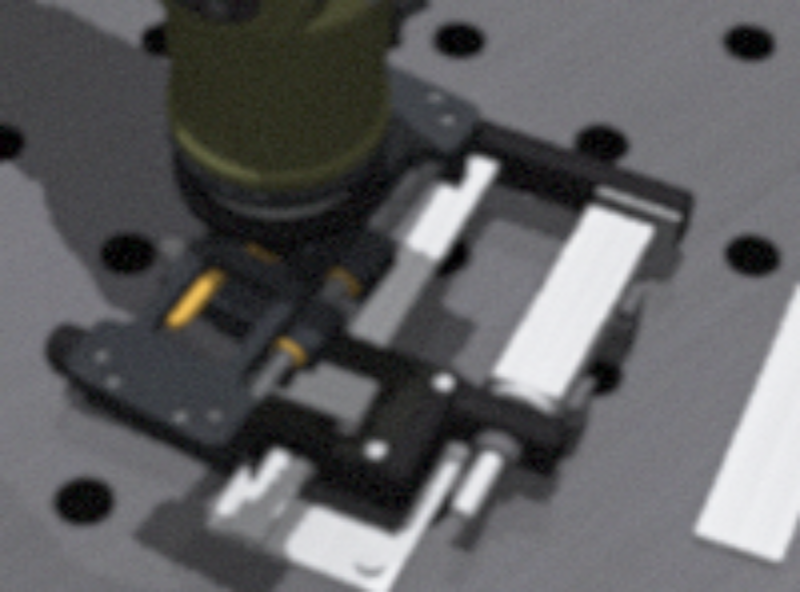

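View pics/w8.png

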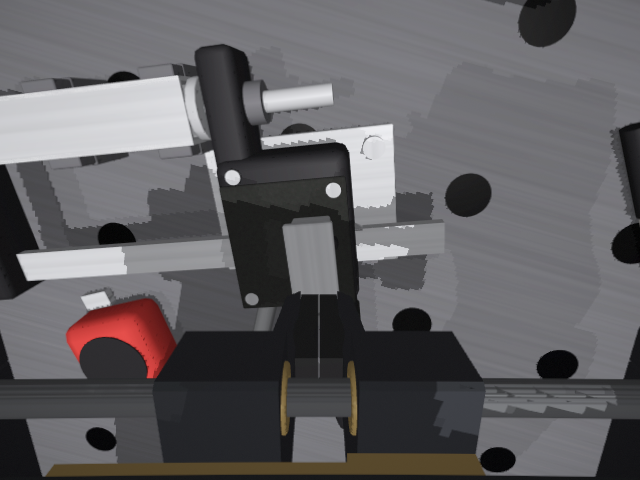

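Emit:
apply_moves:
  delta_pos:
    - [0, 0, -0.4]
    - [0.5, 0, -0.5]
    - [0.9, 0, -0.5]
    - [1.2, 0, -0.5]
    - [1.5, 0, -0.5]
  yaw: [0, 0, 0, 0, 0]
  gripper: [0, 0, 0, 0, 0]

```text
clock: 13.77
tool_pos: [0.6026, 0.0213, 0.097]
eef_rot: [-0.679, -0.121, 0.721, -0.068]
contact_force: [-4.4, -2.2, 7.4]
opening: 0.007
```

Run:
```python
from h import *
where();go(-12,-15,.092)
```

```text
t 13.77 clamp xy [-12.1 -15.4] z 0.097 F clamp [-4.9 -0.4  7.4] op 0.007 q7 -1.44
delta [ 0.51  0.   -0.03] yaw None toolx [-0.069  0.067 -0.995] heading -1.681
```

Emit:
apply_moves:
  delta_pos:
    - [0.3, 0, 0]
    - [0.4, 0, 0]
    - [0.5, 0, 0]
    - [0.5, 0, 0]
    - [0.5, 0, 0]
    - [0.5, 0, 0]
  yaw: [0, 0, 0, 0, 0, 0]
  gripper: [0, 0, 0, 0, 0, 0]

```text
clock: 14.27
tool_pos: [0.6022, 0.021, 0.0955]
eef_rot: [-0.679, -0.121, 0.721, -0.068]
contact_force: [-6.0, -2.6, 26.7]
opening: 0.006
```

```bash
python3 - <<'E'
from h import *
from plant import *
where();go(-12,-15,.092)
im=snapshot('scene')[:,:,::-1];cv2.imwrite('pics/scene9.png',cv2.resize(im[100:260,240:440],None,fx=4,fy=3.7))
E
python3 strip.py pics/s9.png
```

```text
t 14.27 clamp xy [-12.5 -15.5] z 0.0955 F clamp [-6.5 -0.3 26.7] op 0.006 q7 -1.45
delta [ 0.35 -0.03 -0.06] yaw None toolx [-0.068  0.066 -0.995] heading -1.682
[(29.5, 76), (32.75, 70), (147.75, -121), (175.75, 77), (179.25, -109)]
```

View pics/scene9.png

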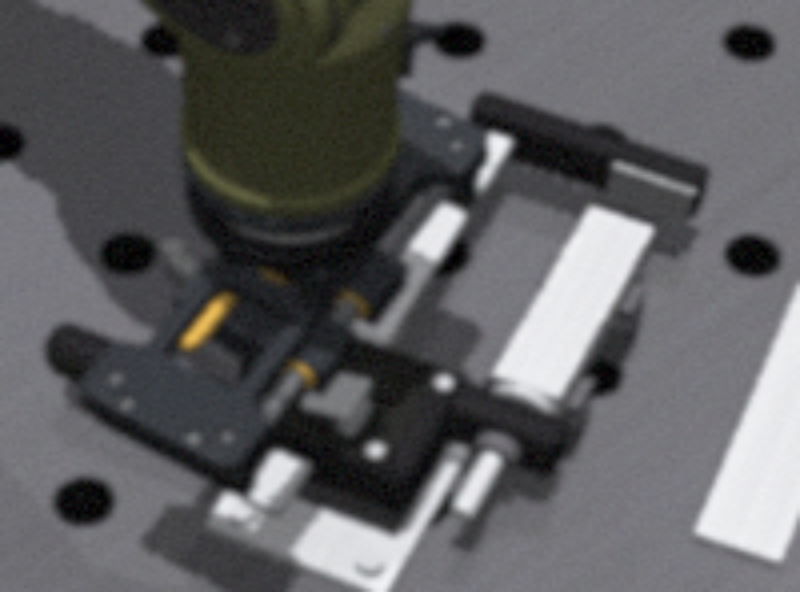

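View pics/s9.png

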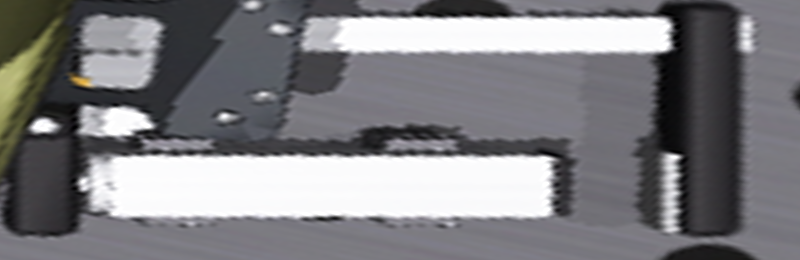

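Emit:
apply_moves:
  delta_pos:
    - [0.2, 0, 0]
    - [0.2, 0, 0]
    - [0.2, 0, 0]
    - [0.2, 0, 0]
    - [0.2, 0, 0]
    - [0.2, 0, 0]
  yaw: [0, 0, 0, 0, 0, 0]
  gripper: [0, 0, 0, 0, 0, 0]

```text
clock: 14.87
tool_pos: [0.6022, 0.021, 0.0958]
eef_rot: [-0.679, -0.121, 0.721, -0.068]
contact_force: [-3.3, -1.2, 16.1]
opening: 0.004
```

Emit:
apply_moves:
  delta_pos:
    - [-0.5, 0, 0]
    - [-1.5, 0, 0]
    - [-4, 0, 0]
    - [-7, -1, 1]
    - [-9, -4, 4]
    - [-10, -7, 7]
    - [-10, -10, 10]
    - [-10, -12, 12]
    - [-10, -13, 13]
    - [-10, -13, 13]
  yaw: [0, 0, 0, 0, 0, 0, 0, 0, 0, 0]
  gripper: [0, 0, 0, 0, 0, 0, 0, 0, 0, 0]

```text
clock: 15.7
tool_pos: [0.446, 0.1068, 0.213]
eef_rot: [-0.678, -0.123, 0.721, -0.07]
contact_force: [-0.0, -1.2, 0.5]
opening: 0.009
```

```bash
python3 - <<'E'
from h import *
from plant import *
where()
im=snapshot('scene')[:,:,::-1];cv2.imwrite('pics/scene10.png',cv2.resize(im[100:360,240:470],None,fx=3.4,fy=2.3))
E
python3 strip.py pics/s10.png
python3 - <<'E'
import cv2,numpy as np
a=cv2.imread('pics/s10.png');b=cv2.resize(a[130:240,520:680],None,fx=5,fy=2.4)
cv2.imwrite('pics/z10.png',np.vstack([a,np.clip(b.astype(float)*1.8,0,255).astype('uint8')]))
E
```

```text
t 15.7 clamp xy [-126.1  121.9] z 0.213 F clamp [-0.5 -1.1  0.5] op 0.009 q7 -1.62
[(11.25, -55), (29.5, 76), (32.75, 70), (147.75, -121), (175.75, 77), (179.25, -108)]
```

View pics/scene10.png

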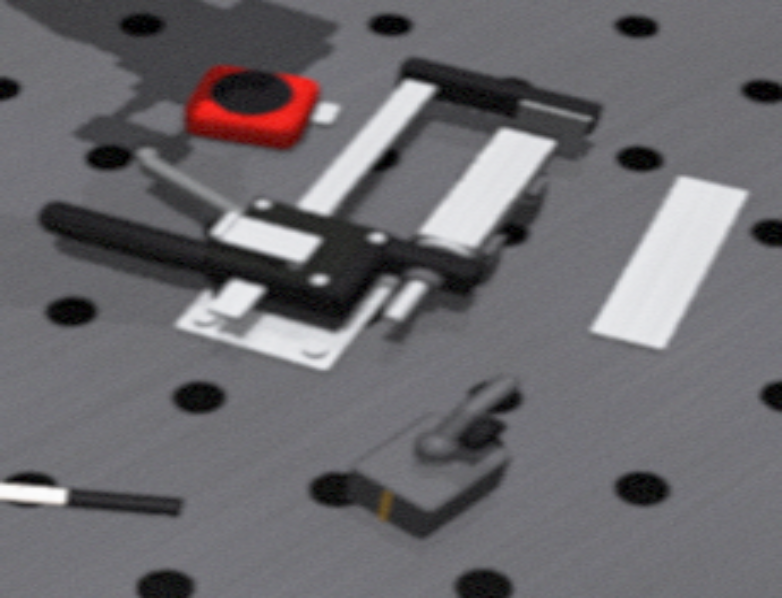

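View pics/z10.png

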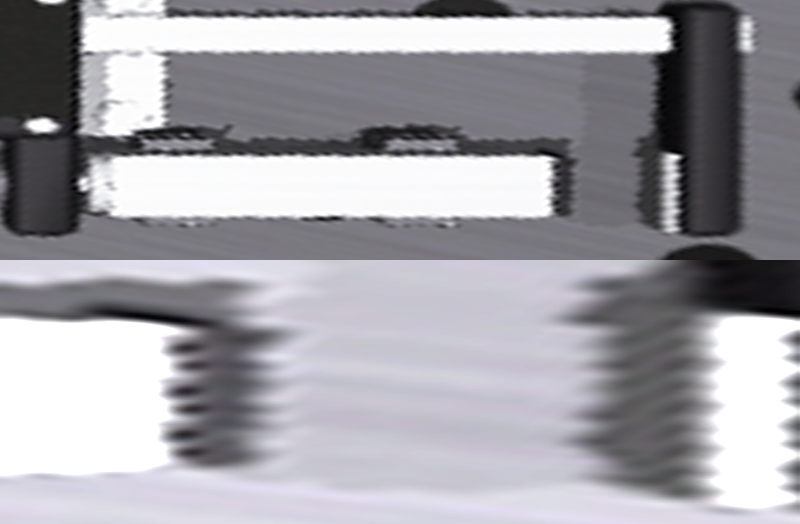

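Run:
```python
from h import *
from plant import *
c=camera_params('wrist');p=np.load('p.npy')
print(c['position'],c['fovy'],proj(c,c2w(p,[[75,148,63],[75,176,63]])))
cv2.imwrite('pics/w11.png',snapshot('wrist')[:,:,::-1])
r=R.from_quat(get_state()['eef_rot']).as_matrix()
# camera offset in tool frame, and delta to put camera 0.17 above plug
g=c2w(p,[[75,155,63]])[0];print('opt axis',R.from_quat(c['orientation']).as_matrix()[:,2]);ax=R.from_quat(c['orientation']).as_matrix()[:,2]
print((r.T@(g-.2*ax-c['position'])*100).round(1),g)
```

```text
[0.53631232 0.11816773 0.3397172 ] 65.20204262887404 [[252.681455   -98.70086965]
 [207.13030374 -90.49437507]]
opt axis [-0.36318695 -0.02113481 -0.93147655]
[  8.6  -4.6 -18.1] [0.62069643 0.21182421 0.063     ]
```

View pics/w11.png

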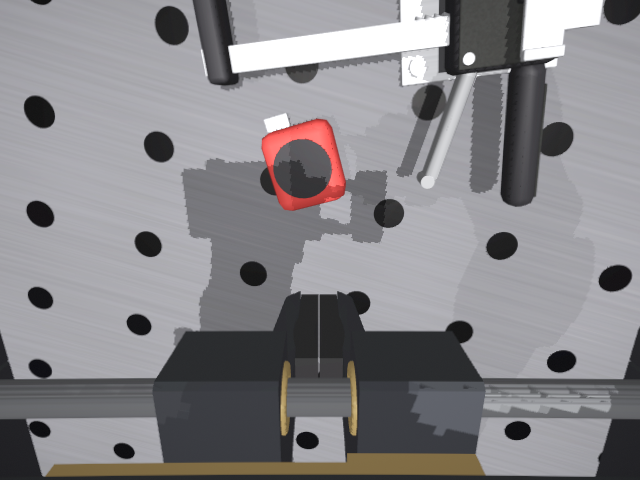

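Emit:
apply_moves:
  delta_pos:
    - [0.5, -0.6, -2.5]
    - [1, -1.2, -5]
    - [1.5, -2.2, -8]
    - [2, -3, -11]
    - [2, -4, -14]
    - [2, -4.5, -16]
    - [2, -4.6, -17]
    - [2, -4.6, -17]
  yaw: [0, 0, 0, 0, 0, 0, 0, 0]
  gripper: [0, 0, 0, 0, 0, 0, 0, 0]

```text
clock: 16.52
tool_pos: [0.6048, 0.1951, 0.1873]
eef_rot: [-0.681, -0.12, 0.719, -0.068]
contact_force: [0.0, 0.3, 0.6]
opening: 0.006
```

Run:
```python
from h import *
from plant import *
where();c=camera_params('wrist');p=np.load('p.npy')
u=proj(c,c2w(p,[[75,150,63]]))[0];print(u)
im=snapshot('wrist')[:,:,::-1];x,y=[int(v) for v in u];x=min(max(x,80),560);y=min(max(y,60),420)
cv2.imwrite('pics/w12.png',cv2.resize(im[y-60:y+60,x-80:x+80],None,fx=5,fy=5,interpolation=cv2.INTER_CUBIC))
```

```text
t 16.52 clamp xy [ 54.  145.4] z 0.1873 F clamp [0.1 0.3 0.6] op 0.006 q7 -1.68
[323.50459221 200.74743497]
```

View pics/w12.png

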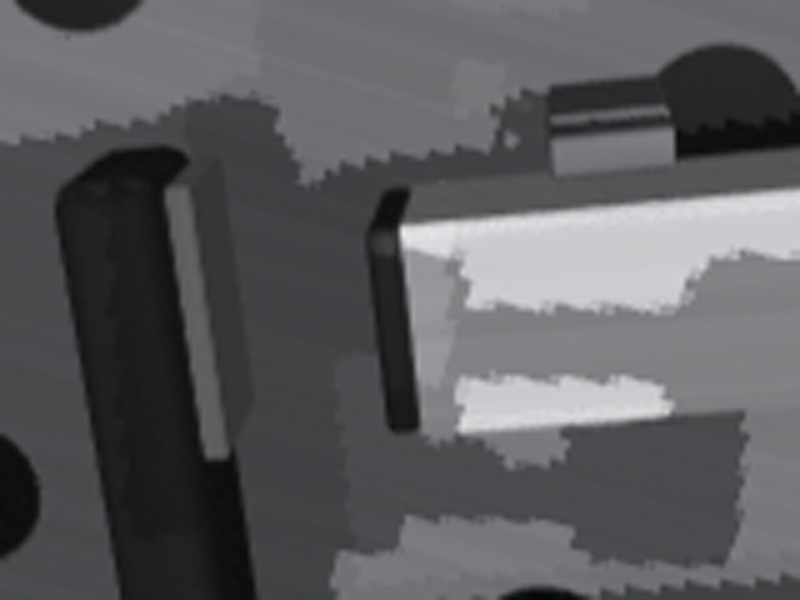

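```bash
python3 -c "
from plant import *
print(finish_job())"
```

```text
the job is handed in; nothing more can be done
None
```

The plug is home with its flange flush on the tube, the clamp jaw is fully open again, and the job was handed in at about 16.6 s of the 54 s allowed.

**Squeezing:** I gave the trigger three full squeezes, each clicking the jaw on about 6 mm. The fourth was a slow partial one. The push rose from about 11 N while the plug slid to 19 N, where the trigger went hard short of its own stop and the jaw stopped moving. During two of the full squeezes I read 23 to 25 N. By then the trigger was already on its own stop, and the pictures showed the plug still about 5 mm or more off home.

**Release:** I let the trigger go, then pressed the release tab to its stop. It read 27 N at most on the stop, well over the 2 to 4 N it needs but under the 40 N limit.

**Last checks:**
- **Jaw:** its face is back at clamp y of about 175.8 mm, against 176 mm at the start.
- **Plug:** the wrist close-up shows the flange against the tube with no visible gap. The visible flange thickness measures 4.5 to 4.75 mm against the 5 mm given.
- **Tube:** it lies in its rest against the stop screw.
- **Surroundings:** the other things on the table look unmoved, and the robot was touching nothing when I handed in.

**Imperfection:** the tool tilted by about 0.1 rad as I pushed under load. It caused no contact that I could see.

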